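Tip the loose control knobs into the blue parts tray

ROBOT

A 6-joint arm with a two-finger parallel gripper is mounted at the origin on the work surface. World frame = base frame: x ahead of the robot, y to its left, z up, the work surface at z = 0. Lengths are in m, angles in degrees, forces in N, time in s.
With the tool pointing down it reaches from about 0.4 to 0.825 m from the base axis. Payload 7 kg.
Tool frame: the origin (TCP) lies on the centre line of the jaws, within the pads' length; the fingertips stand 14 mm ahead of it and the grasp point (between the pads) lies 5 mm behind it; z points along the fingers, x is the direction in which the jaws open and shut, and the axes are right-handed (so a half turn about z gives the same grasp; the last joint's range is limited). The gripper opens to 88 mm and grips with 3 to 60 N. Pads are 19 mm wide; open, the fingers measure 130 mm over their backs; the gripper's body (78 mm by 193 mm) begins 47 mm behind the grasp point.
Start: joints at [-53.852, 20.546, 0.682, 0, -70.136, -16.507], TCP at [0.227, -0.636, 0.205] pointing down, gripper open.
Joint ranges: [-176.03, 176.03], [-82.01, 121.73], [-58.28, 71.71], [-173.87, 95.51], [-174.79, -0.11], [-173.66, 173.66]. Speed limits (degrees/s): [136.94, 136.94, 172.46, 180, 180, 180].

INTERFACE

Orientations are given as [roll, pitch, yaw] about the fixed x, y, z axes, in that order (R = Rz(yaw) Ry(pitch) Rx(roll)).
In Python, from plant import * gives the robot as it stands.
- The arm moves only by the shell command python3 -m handwheel 'ROWS' [OPENING]. ROWS is JSON, a list of rows, each a list of 2 entries, a list of its own where there are three numbers: the shift along the tool's x, y, z each as a share of 0.2 m, from -1 to 1, then the turn, a rotation vector about the tool's x, y, z each as a share of 360 degrees, from -1 to 1. In form: [[[tx, ty, tz], [ax, ay, az]], ...]. A call has 1 to 5 rows; each row is the pose to reach, as a shift and turn from the pose commanded when the call began, along the tool's axes at that moment, turning the shorter way round; what a row does not reach only later rows make up. A row lasts 1/12 s, in which the tool goes at most 41.7 mm and 7.16 degrees, less where a joint would pass 70% of its speed; a pose out of reach is approached as far as the arm can. A call with a number of a shift or a turn outside -1 to 1 is refused whole. A call with a gripper value outside its range is refused whole. OPENING is the closure, from -1 (fully open) to 1 (shut), set as the call begins (- or left out, the last holds). The fingers move at their own pace and stop on an object; the grip force is fixed at half the most. Time passes only in rows, so rows that repeat a pose let the fingers close. It gives the time, the measured TCP pose, the force and the opening at its end, in the units of the state.
- get_obs(): the state, without advancing time (a new reading comes with each control period).
- snapshot(name): name is "side" or "top"; returns a dict with "color" (420x560x3 uint8, red, green, blue), "z_map" (420x560 float32, m along the optical axis (not along the pixel's ray), 0 where there is no reading), "intrinsics" (3x3 intrinsics, pixels), "rvec" (rotation vector, rad) and "tvec" (3), from world to camera coordinates, as OpenCV has them. Camera axes: x right, y down, z forward; pixel columns grow to the right and rows downward; lengths in m; the calibration is good to about 2 mm. A picture is of the moment at which its call begins.
- close_job(): hands the job in, once; it reports no verdict.
The state is a dict: "clock": time; "joint_pos": joint angles; "qvel": joint speeds; "tau": joint torques, N m; "tool_pos": TCP position; "orientation": TCP orientation; "force": force on the tool from outside, world axes, zero at the start; "moment": the same for the moment, N m; "opening": finger opening in m.
Only numpy, scipy, OpenCV 4.12 (cv2) and the standard library are available. Lean on these libraries where they do the work, as an engineer would, in place of code of your own. Each camera call takes 0.05 s, during which the arm holds its last target. There are 200 camera calls.

TASK

Take the orange pouring cup off the sloping rack, pour all eight control knobs from it into the blue tray, and put the empty cup back on the rack as it stood: flat on the slope and square against the red lip, its pouring front facing down the slope. Leave the grey tray, the bottle and the screwdriver where they are.

Things in the scene. Friction and masses are not known exactly. Their poses are not given: they have to be found in the camera images.
- deck: sloping aluminium plate of a fixed rack, 190 mm along the slope, 240 mm wide, red lip across its low end. Slope 20 degrees, low end roughly towards the robot. Origin: middle of its top face, 48 mm above the bench; x up the slope, y along the lip, z square out of the face. The lip's inner face is at x = -89 mm and stands 12 mm above the plate.
- cup: loose orange plastic cup with the 8 knobs in it, 163 mm long, 56 wide (y), 75 high, 90 g empty, open on top. Flat base from x = -60 mm (toe) to +45 (upright back wall). Origin in the base plane, midway between the sides; z out of the mouth, x to the back wall. It starts flat on the deck, x axis up the slope, toe within a few mm of the red lip, anywhere across the deck.
- cup_grip (a point): where to grip the cup, at (-8, 0, 47) mm in its frame, midway between its two flat parallel sides (outer faces at y = +-28 mm, spanning x = -60 to +45 and z = 0 to 75 mm). Grip across them, from above, with the tool at any pitch to them.
- cup_chute (a point): foot of the cup's chute, at (-39, 0, 3) mm in its frame. The chute, 50 mm wide inside, climbs from here at 35 degrees to the base, towards -x, up to the open pouring edge at (-116, 0, 57) mm. Cup and knobs are slippery (friction about 0.2 to 0.3): the knobs slide out with the cup leaning forward 55 to 70 degrees from upright (on the rack it leans 20).
- blue_tray: blue loose square open tray, 140 x 140 mm, 55 mm high, walls and floor 4 mm thick, 0.4 kg; origin at the centre of its underside, z up, x and y along its sides. The knobs go in here.
- grey_tray: grey loose square open tray, 140 x 140 mm, 55 mm high, walls and floor 4 mm thick, 0.4 kg; origin at the centre of its underside, z up, x and y along its sides. A bystander: not to be used or moved.
- flux_bottle: bystander: upright brown bottle with red cap, 52 mm across, 125 mm high; origin under its centre
- screwdriver: bystander: screwdriver with yellow handle, 190 mm long, lying on the bench along its x axis; origin near its middle
- knob0: one of eight black control knobs in the cup: cylinder 20 mm across, 18 mm high, 12 g; origin at the centre of one end face
- knob1: one of eight black control knobs in the cup: cylinder 20 mm across, 18 mm high, 12 g; origin at the centre of one end face
- knob2: one of eight black control knobs in the cup: cylinder 20 mm across, 18 mm high, 12 g; origin at the centre of one end face
- knob3: one of eight black control knobs in the cup: cylinder 20 mm across, 18 mm high, 12 g; origin at the centre of one end face
- knob4: one of eight black control knobs in the cup: cylinder 20 mm across, 18 mm high, 12 g; origin at the centre of one end face
- knob5: one of eight black control knobs in the cup: cylinder 20 mm across, 18 mm high, 12 g; origin at the centre of one end face
- knob6: one of eight black control knobs in the cup: cylinder 20 mm across, 18 mm high, 12 g; origin at the centre of one end face
- knob7: one of eight black control knobs in the cup: cylinder 20 mm across, 18 mm high, 12 g; origin at the centre of one end face
Things that resemble listed ones, but are neither listed nor needed, are in the scene too. There is more than one size of the cup; the job needs the middle-sized.

How it is judged (in metres and radians):
On the way, in this order (a step that is already met when the one before it is completed fails the run):
1. the cup is lifted off the rack (z of cup in the frame of deck above 0.06 m), for 0.2 s.
2. all eight knobs lie in the blue tray while the cup is still off the rack (x of knob0 in the frame of blue_tray between -0.068 and 0.068 m and y of knob0 in the frame of blue_tray between -0.068 and 0.068 m and z of knob0 in the frame of blue_tray between -0.003 and 0.055 m and x of knob1 in the frame of blue_tray between -0.068 and 0.068 m and y of knob1 in the frame of blue_tray between -0.068 and 0.068 m and z of knob1 in the frame of blue_tray between -0.003 and 0.055 m and x of knob2 in the frame of blue_tray between -0.068 and 0.068 m and y of knob2 in the frame of blue_tray between -0.068 and 0.068 m and z of knob2 in the frame of blue_tray between -0.003 and 0.055 m and x of knob3 in the frame of blue_tray between -0.068 and 0.068 m and y of knob3 in the frame of blue_tray between -0.068 and 0.068 m and z of knob3 in the frame of blue_tray between -0.003 and 0.055 m and x of knob4 in the frame of blue_tray between -0.068 and 0.068 m and y of knob4 in the frame of blue_tray between -0.068 and 0.068 m and z of knob4 in the frame of blue_tray between -0.003 and 0.055 m and x of knob5 in the frame of blue_tray between -0.068 and 0.068 m and y of knob5 in the frame of blue_tray between -0.068 and 0.068 m and z of knob5 in the frame of blue_tray between -0.003 and 0.055 m and x of knob6 in the frame of blue_tray between -0.068 and 0.068 m and y of knob6 in the frame of blue_tray between -0.068 and 0.068 m and z of knob6 in the frame of blue_tray between -0.003 and 0.055 m and x of knob7 in the frame of blue_tray between -0.068 and 0.068 m and y of knob7 in the frame of blue_tray between -0.068 and 0.068 m and z of knob7 in the frame of blue_tray between -0.003 and 0.055 m and distance between cup and deck above 0.06 m), for 0.2 s.
At the end, for the whole second after the job is handed in: all eight knobs are inside the blue tray, which stands flat on the bench (tilt under 0.1 rad) at rest; the cup rests on the deck: base flat on it (within 0.08 rad and 6 mm), chute down the slope, toe no more than 12 mm from the red lip, square to it within 0.17 rad, not overhanging the deck's sides (x of knob0 in the frame of blue_tray between -0.068 and 0.068 m and y of knob0 in the frame of blue_tray between -0.068 and 0.068 m and z of knob0 in the frame of blue_tray between -0.003 and 0.055 m and x of knob1 in the frame of blue_tray between -0.068 and 0.068 m and y of knob1 in the frame of blue_tray between -0.068 and 0.068 m and z of knob1 in the frame of blue_tray between -0.003 and 0.055 m and x of knob2 in the frame of blue_tray between -0.068 and 0.068 m and y of knob2 in the frame of blue_tray between -0.068 and 0.068 m and z of knob2 in the frame of blue_tray between -0.003 and 0.055 m and x of knob3 in the frame of blue_tray between -0.068 and 0.068 m and y of knob3 in the frame of blue_tray between -0.068 and 0.068 m and z of knob3 in the frame of blue_tray between -0.003 and 0.055 m and x of knob4 in the frame of blue_tray between -0.068 and 0.068 m and y of knob4 in the frame of blue_tray between -0.068 and 0.068 m and z of knob4 in the frame of blue_tray between -0.003 and 0.055 m and x of knob5 in the frame of blue_tray between -0.068 and 0.068 m and y of knob5 in the frame of blue_tray between -0.068 and 0.068 m and z of knob5 in the frame of blue_tray between -0.003 and 0.055 m and x of knob6 in the frame of blue_tray between -0.068 and 0.068 m and y of knob6 in the frame of blue_tray between -0.068 and 0.068 m and z of knob6 in the frame of blue_tray between -0.003 and 0.055 m and x of knob7 in the frame of blue_tray between -0.068 and 0.068 m and y of knob7 in the frame of blue_tray between -0.068 and 0.068 m and z of knob7 in the frame of blue_tray between -0.003 and 0.055 m and x of cup in the frame of deck between -0.036 and -0.017 m and y of cup in the frame of deck between -0.092 and 0.092 m and z of cup in the frame of deck between -0.004 and 0.006 m and angle between the z axis of cup and the z axis of deck, either way round below 0.08 rad and angle between the x axis of cup and the x axis of deck, either way round below 0.17 rad and angle between blue_tray's own z axis and vertical below 0.1 rad and linear speed of each of cup, blue_tray below 0.02 m/s); the robot touches nothing.
It fails at once if the grey tray is moved more than 30 mm or tipped (distance of grey_tray from where it was at the start of the episode above 0.03 m or angle between grey_tray's own z axis and vertical above 0.5 rad).
It fails at once if the bottle is moved more than 30 mm or tipped (distance of flux_bottle from where it was at the start of the episode above 0.03 m or angle between flux_bottle's own z axis and vertical above 0.5 rad).
It fails at once if the screwdriver is moved more than 30 mm (distance of screwdriver from where it was at the start of the episode above 0.03 m).
It also fails if it takes over 54 s, if anything falls off the work surface, if the arm or the gripper's body presses on something with over 40 N, if the wrist force passes 120 N, or if a joint passes its speed limit or range.

## Working session

There is one attempt and no reset: what is moved stays moved. The work goes in short steps, Python scripts to look and compute and a shell command to move; the robot and the scene stay as the last step left them, time stands still between calls to the robot, and variables do not carry over. Pictures are saved under pics/ and viewed, about 8 in all and at most 12, crops included, and the job is handed in when it is done.

```bash
mkdir -p pics; ls
cat > h.py <<'E'
from plant import *
import numpy as np, cv2
from scipy.spatial.transform import Rotation as R
def shot(n):
    s=snapshot(n); c=s["color"]; z=s["z_map"]; K=np.array(s["intrinsics"])
    M=R.from_rotvec(np.ravel(s["rvec"])).as_matrix(); t=np.ravel(s["tvec"])
    v,u=np.mgrid[:z.shape[0],:z.shape[1]]
    P=np.stack([(u-K[0,2])/K[0,0]*z,(v-K[1,2])/K[1,1]*z,z],-1)
    W=(P-t)@M
    W[z==0]=np.nan
    return c,W
def save(n,c): cv2.imwrite("pics/"+n+".png",c[:,:,::-1])
E
python3 - <<'E'
from h import *
o=get_obs();print(o)
for n in("top","side"):
    c,W=shot(n);save(n+"0",c);np.save(n+"W.npy",W);np.save(n+"C.npy",c)
E
```

```text
pics
{'clock': 0.0, 'joint_pos': array([-5.38525509e+01,  2.05907700e+01,  6.34503281e-01, -2.16100206e-02,
       -7.01360978e+01, -1.65056731e+01]), 'qvel': array([-0.03448899,  0.00490198,  0.01195604,  0.08792352, -0.01229779,
        0.01258815]), 'tau': array([ 1.08488846e-04, -5.82706475e+01,  2.93060589e+01,  6.99741259e+00,
        6.76023628e-03, -2.32443081e-04]), 'tool_pos': array([ 0.22668412, -0.63523989,  0.20383108]), 'orientation': array([-1.79993233e+02, -9.43305079e-02,  1.09634411e+02]), 'force': array([0.27493075, 0.28836975, 0.91150523]), 'moment': array([ 0.00309175, -0.02079968, -0.02506184]), 'opening': 0.08800972874859359}
```

View pics/top0.png

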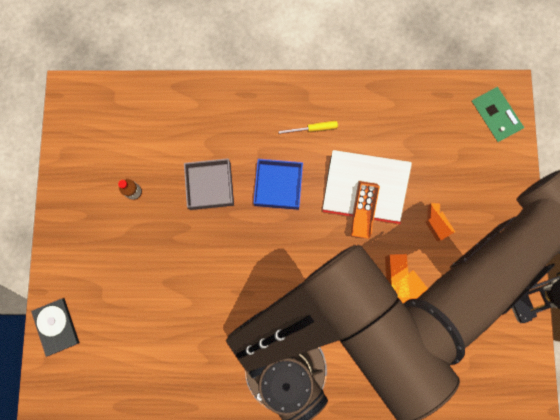

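View pics/side0.png

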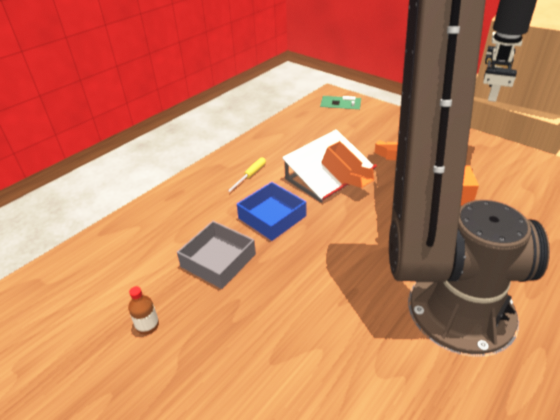

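Top view: cup with white-looking knobs is on the white rack at (365,208), the lip at its bottom edge. Lookalike orange cups stand on the bench at (440,222) and (405,280). The blue tray is at (278,184), grey tray (209,185), bottle (130,189), screwdriver (310,128). Only the cup at (365,208) is on the rack and holds knobs. I'll measure it and confirm in a crop.

Run:
```python
from h import *
T=[(n,np.load(n+"C.npy").astype(int),np.load(n+"W.npy")) for n in("top","side")]
def fit(n,c,W,box,lab):pass
for n,c,W in T:
    r,g,b=c[...,0],c[...,1],c[...,2]
    u0,u1,v0,v1=(310,420,140,245) if n=="top" else (270,385,120,205)
    sel=np.zeros(r.shape,bool);sel[v0:v1,u0:u1]=1
    wh=sel&(np.minimum(np.minimum(r,g),b)>170)&np.isfinite(W[...,0])
    p=W[wh]; A=np.c_[p[:,:2],np.ones(len(p))]
    for _ in range(4):
        k,*_r=np.linalg.lstsq(A,p[:,2],rcond=None);e=p[:,2]-A@k;ok=abs(e)<.004;p=p[ok];A=A[ok]
    sl=np.degrees(np.arctan(np.hypot(*k[:2])));az=np.degrees(np.arctan2(k[1],k[0]))
    print(n,"plane",k,"slope",sl,"uphill az",az,len(p))
    a=np.radians(az);ex=np.array([np.cos(a),np.sin(a)]);ey=np.array([-ex[1],ex[0]])
    s=p[:,:2]@ex;q=p[:,:2]@ey
    print(" deck s",np.percentile(s,[.5,99.5]),"q",np.percentile(q,[.5,99.5]))
    rd=sel&(r>130)&(g<50)&(b<60);pr=W[rd&np.isfinite(W[...,0])]
    if len(pr):print(" lip",len(pr),np.nanmedian(pr,0),"s",np.median(pr[:,:2]@ex),"q",np.percentile(pr[:,:2]@ey,[2,98]))
    nrm=np.array([-k[0],-k[1],1]);nrm/=np.linalg.norm(nrm)
    og=sel&(r>150)&(g>50)&(g<140)&(b<60)&np.isfinite(W[...,0]);po=W[og]
    h=(po-[0,0,k[2]])@nrm
    keep=(h>.008)&(h<.1);po=po[keep];h=h[keep]
    print(" cup",len(po),"h max",np.percentile(h,99),"q",np.percentile(po[:,:2]@ey,[1,50,99]),"xmean",po.mean(0))
    top=h>.068
    if top.sum()>5:
        t=po[top];rect=cv2.minAreaRect(np.c_[t[:,:2]@ex/np.cos(np.radians(20)),t[:,:2]@ey].astype(np.float32)*1000);print(" rim",top.sum(),t.mean(0),rect)
    for nm,m in(("blue",(b>110)&(r<60)),("blue dk",(b>50)&(r<40)&(g<60)&(b>g*1.5+10))):
        pb=W[m&np.isfinite(W[...,0])];pb=pb[(pb[:,2]<.09)&(pb[:,2]>-.01)&(pb[:,0]>.3)&(abs(pb[:,1])<.3)]
        hi=pb[pb[:,2]>.048]
        for x in(pb,hi):
            if len(x)>5:print(" ",nm,len(x),cv2.minAreaRect((x[:,:2]*1000).astype(np.float32)),x[:,2].min(),x[:,2].max())
c=T[0][1].astype(np.uint8)[140:310,310:470];c2=T[1][1].astype(np.uint8)[110:220,270:490]
a=cv2.resize(c,None,fx=3,fy=3,interpolation=2);b=cv2.resize(c2,(320,160),interpolation=2)
I=np.zeros((510,800,3),np.uint8);I[:,:480]=a;I[:160,480:]=b;save("crop1",I)
```

```text
top plane [ 0.35069939 -0.050854   -0.1568165 ] slope 19.512662670024238 uphill az -8.250802046361434 2626
 deck s [0.49765811 0.6694092 ] q [-0.28191176 -0.04493859]
 cup 645 h max 0.08152234367041564 q [-0.26064969 -0.16102467 -0.02428909] xmean [ 0.43674614 -0.2174325   0.04571452]
 rim 97 [ 0.47310388 -0.23019689  0.1000973 ] ((533.2167358398438, -162.56857299804688), (56.2942008972168, 151.80186462402344), 89.18265533447266)
  blue 1374 ((560.9517822265625, 25.603294372558594), (132.89173889160156, 139.96730041503906), 85.51506805419922) -0.008437851311084061 0.06201484047555854
  blue 83 ((559.841796875, 25.595623016357422), (132.63363647460938, 137.89389038085938), 85.44905853271484) 0.04826559076031269 0.06201484047555854
side plane [ 0.3045986  -0.04770908 -0.12661185] slope 17.135172852152945 uphill az -8.901875718708121 891
 deck s [0.51876287 0.67097492] q [-0.2791139  -0.03716307]
 cup 950 h max 0.06994575485647095 q [-0.18851324 -0.16870059 -0.12754408] xmean [ 0.47636652 -0.2346177   0.07321607]
 rim 15 [ 0.42363355 -0.22038529  0.08858517] ((521.139892578125, -154.6044921875), (125.39485931396484, 61.258663177490234), 2.9145636558532715)
  blue 1365 ((560.5724487304688, 24.425800323486328), (143.86912536621094, 144.81381225585938), 85.05674743652344) 0.005214223418656417 0.060612962132250356
  blue 165 ((558.9188232421875, 27.823070526123047), (137.6149444580078, 140.8369140625), 84.85651397705078) 0.048005627331105825 0.060612962132250356
```

View pics/crop1.png

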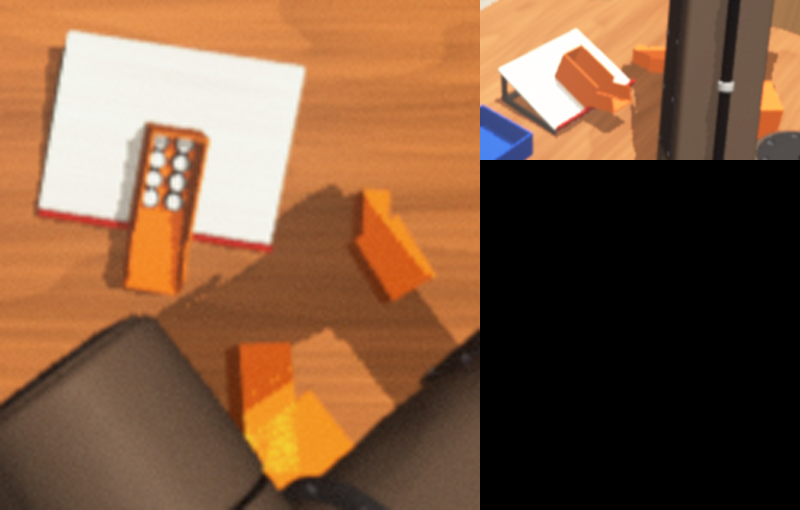

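The crop confirms it: the cup on the rack holds the 8 knobs (white tops, 2x4 grid) and its chute points down over the red lip. Next I'll back-project corners at known heights to fix the poses, then compute moves.

```bash
cat >> h.py <<'E'
def rows(p,Rt,cur=None):
    """shift (share of .2 m) and turn (share of 360deg) to target TCP pose from measured (or given) pose"""
    if cur is None:
        o=get_obs();cur=(np.array(o["tool_pos"]),R.from_euler("xyz",o["orientation"],degrees=True))
    p0,R0=cur
    return np.round(R0.inv().apply(np.array(p)-p0)/.2,3),np.round(np.degrees((R0.inv()*Rt).as_rotvec())/360,4)
AZ=np.radians(-8.5)
def toolR(t,az=AZ):
    """tool x along -ey*-1, tool z tilted t deg from down, towards uphill"""
    ex=np.array([np.cos(az),np.sin(az),0]);ey=np.array([-ex[1],ex[0],0]);uz=np.array([0,0,1.]);t=np.radians(t)
    z=-uz*np.cos(t)+ex*np.sin(t)
    return R.from_matrix(np.stack([ey,np.cross(z,ey),z],1))
def world(deckc,c,az=AZ):
    """deck frame -> world"""
    ex=np.array([np.cos(az),np.sin(az),0]);ey=np.array([-ex[1],ex[0],0]);a=np.radians(20)
    X=ex*np.cos(a)+np.array([0,0,np.sin(a)]);Z=np.cross(X,ey)
    return np.array([deckc[0],deckc[1],.048])+np.stack([X,ey,Z],1)@np.array(c)
E
python3 - <<'E'
from h import *
from scipy.optimize import least_squares
s=snapshot("top");K=np.array(s["intrinsics"]);rv=np.ravel(s["rvec"]);t=np.ravel(s["tvec"])
px=lambda P:np.array([[u/3+310-1/3,v/3+140-1/3] for u,v in P])
dk=px([(67,30),(305,65),(272,246),(37,212)]);cp=px([(147,124),(208,132),(178,293),(126,289)])
def proj(P):return cv2.projectPoints(np.array(P),rv,t,K,None)[0].reshape(-1,2)
def f(q):
    x,y,az,cx,cy=q
    D=[world((x,y),c,az) for c in[(.095,.12,0),(.095,-.12,0),(-.095,-.12,.008),(-.095,.12,.008)]]
    C=[world((x,y),(cx+a,cy+b,h),az) for a,b,h in[(.045,.028,.075),(.045,-.028,.075),(-.116,-.027,.057),(-.116,.027,.057)]]
    return np.r_[(proj(D)-dk).ravel(),(proj(C)-cp).ravel()]
r=least_squares(f,[.58,-.25,-.15,-.027,0]);q=r.x
print(q,np.degrees(q[2]),"px res",np.round(r.fun,1))
g=world(q[:2],(q[3]-.008,q[4],.047),q[2]);print("grip",g)
print("base plate check",proj([[0,0,0.]]))
# side check: cup left wall
W=np.load("sideW.npy");c=np.load("sideC.npy").astype(int)
m=np.zeros(c.shape[:2],bool);m[120:205,270:385]=1
m&=(c[...,0]>120)&(c[...,1]>40)&(c[...,1]<140)&(c[...,2]<70)&np.isfinite(W[...,0])
ex=world((0,0),(1,0,0),q[2])-world((0,0),(0,0,0),q[2]);ey=np.array([-np.sin(q[2]),np.cos(q[2]),0]);ez=np.cross(ex,ey)
L=(W[m]-[q[0],q[1],.048])@np.stack([ex,ey,ez],1)-[q[3],q[4],0]
w=L[(L[:,2]>.015)&(L[:,2]<.065)&(L[:,0]>-.05)&(L[:,0]<.04)]
print("wall y (expect 28mm)",np.percentile(w[:,1],[10,50,90]),len(w),"z max",np.percentile(L[:,2],98))
E
```

```text
[ 0.55260029 -0.24559264 -0.13925728 -0.02824176  0.00170382] -7.978854350449391 px res [-0.1  0.  -0.5 -0.9 -0.1  0.3  0.7  0.6  1.1  1.2 -0.   1.2 -0.3 -0.7
 -0.8 -1.9]
grip [ 0.50319103 -0.23694675  0.07977014]
base plate check [[285.3452274  369.99572066]]
wall y (expect 28mm) [-0.02997567  0.0207734   0.02614597] 552 z max 0.0785803848823073
```

```bash
sed -i 's/radians(-8.5)/radians(-8.0)/' h.py
python3 - <<'E'
from h import *
Rt=toolR(10);z=Rt.as_matrix()[:,2];g=np.array([.503,-.237,.080])
print(Rt.as_euler("xyz",degrees=True))
o=get_obs();R0=R.from_euler("xyz",o["orientation"],degrees=True);p0=o["tool_pos"]
hov=g+.005*z-.15*z
print("up",rows(p0+[0,0,.1],R0))
print("hover",hov,rows(hov+[0,0,.02],Rt),"half",rows((p0+hov)/2+[0,0,.06],R0))
E
```

```text
[ 1.70000000e+02 -1.27222187e-14  8.20000000e+01]
up (array([ 0.001, -0.   , -0.5  ]), array([0., 0., 0.]))
hover [ 0.47806605 -0.23349576  0.22279712] (array([ 1.47 ,  1.859, -0.192]), array([-0.0273, -0.0069,  0.0766])) half (array([ 0.736,  0.929, -0.346]), array([0., 0., 0.]))
```

```bash
python3 -m handwheel '[[[0.05,0.06,-0.2],[0,0,0]],[[0.12,0.15,-0.4],[0,0,0]],[[0.2,0.25,-0.5],[0,0,0]],[[0.28,0.36,-0.5],[0,0,0]],[[0.37,0.46,-0.5],[0,0,0]]]' -1
python3 -m handwheel '[[[0.11,0.14,0],[0,0,0]],[[0.22,0.28,0],[0,0,0]],[[0.33,0.42,0],[0,0,0]],[[0.44,0.56,0],[0,0,0]],[[0.55,0.7,0],[0,0,0]]]'
python3 -m handwheel '[[[0.11,0.14,0],[-0.0055,-0.0014,0.0153]],[[0.22,0.28,0.05],[-0.011,-0.0028,0.0306]],[[0.33,0.42,0.1],[-0.0164,-0.0041,0.046]],[[0.44,0.56,0.2],[-0.022,-0.0055,0.0613]],[[0.55,0.7,0.3],[-0.0273,-0.0069,0.0766]]]'
python3 - <<'E'
from h import *
Rt=toolR(10);z=Rt.as_matrix()[:,2];g=np.array([.503,-.237,.080])
print(rows(g+.005*z-.12*z,Rt)); c,W=shot("top");save("top1",c[120:300,260:460]); c,_=shot("side"); save("side1",np.hstack([cv2.resize(c[90:240,230:430],(800,600),interpolation=2)]))
E
```

```text
clock: 0.57
tool_pos: [0.2897, -0.5348, 0.3066]
orientation: [179.9, 0.2, 109.6]
force: [0.5, 0.2, -0.5]
opening: 0.0876
clock: 0.98
tool_pos: [0.3839, -0.3828, 0.3047]
orientation: [180.0, -0.0, 109.6]
force: [1.0, 0.3, 0.5]
opening: 0.0879
clock: 1.4
tool_pos: [0.4789, -0.2331, 0.2454]
orientation: [169.8, -0.0, 81.9]
force: [1.4, -0.8, -1.2]
opening: 0.0876
(array([-0.003, -0.024,  0.261]), array([ 0.0006,  0.    , -0.0004]))
```

View pics/side1.png

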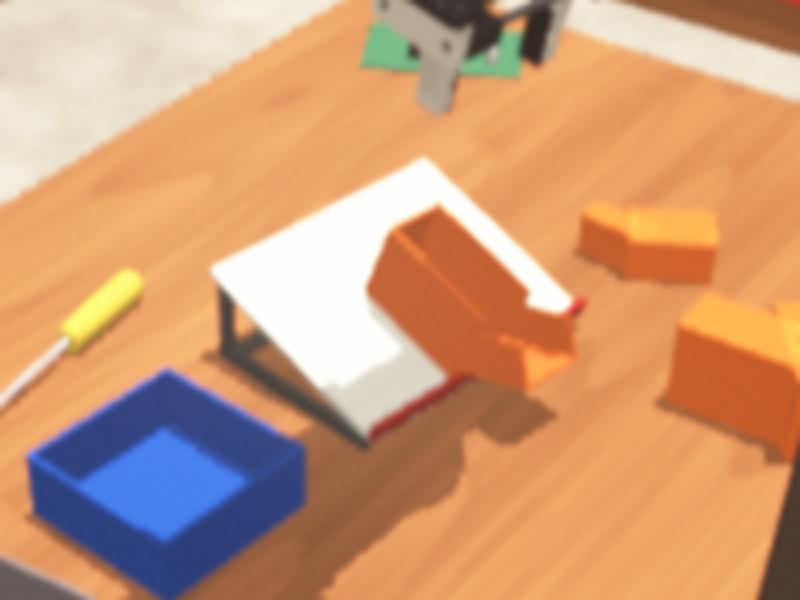

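The side view shows the cup flat on the deck at about (470,300), toe at the lip, with the open fingers above it at (440,90). Now I descend and grip.

```bash
python3 -m handwheel '[[[0,-0.005,0.12],[0,0,0]],[[-0.003,-0.01,0.24],[0,0,0]],[[-0.003,-0.015,0.36],[0,0,0]],[[-0.003,-0.02,0.46],[0,0,0]],[[-0.003,-0.024,0.54],[0,0,0]]]'
python3 -m handwheel '[[[0,0,0.08],[0,0,0]],[[0,0,0.16],[0,0,0]],[[0,0,0.23],[0,0,0]],[[0,0,0.29],[0,0,0]],[[0,0,0.32],[0,0,0]]]'
python3 -m handwheel '[[[0,0,0],[0,0,0]],[[0,0,0],[0,0,0]]]'
python3 - <<'E'
from h import *
Rt=toolR(10);z=Rt.as_matrix()[:,2];g=np.array([.503,-.237,.080])
print(rows(g+.005*z,Rt)); c,W=shot("side");save("side2",cv2.resize(c[90:240,230:430],(800,600),interpolation=2))
E
```

```text
clock: 1.92
tool_pos: [0.4911, -0.2376, 0.1366]
orientation: [170.1, 0.1, 82.2]
force: [0.3, -0.6, 0.4]
opening: 0.0874
clock: 2.33
tool_pos: [0.502, -0.2393, 0.0736]
orientation: [170.1, 0.1, 82.2]
force: [0.5, -0.5, 0.2]
opening: 0.0876
clock: 2.5
tool_pos: [0.5027, -0.2392, 0.0752]
orientation: [170.0, 0.1, 82.2]
force: [-0.6, -0.3, 0.0]
opening: 0.0875
(array([0.011, 0.004, 0.002]), array([-0.0001,  0.0002,  0.0005]))
```

View pics/side2.png

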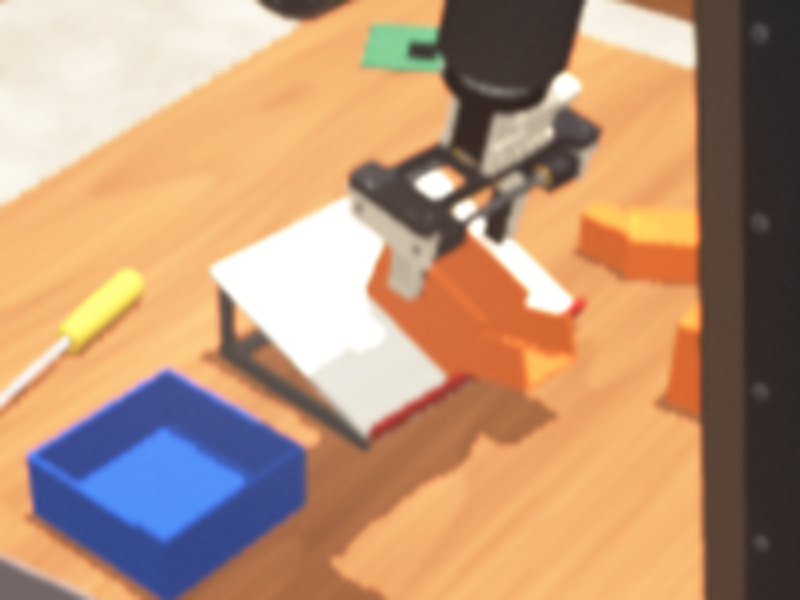

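Fingers at (405,275) and (500,220) straddle the cup's sides. Close and lift.

```bash
python3 -m handwheel '[[[0,0,0],[0,0,0]],[[0,0,0],[0,0,0]],[[0,0,0],[0,0,0]],[[0,0,0],[0,0,0]],[[0,0,0],[0,0,0]]]' 1
python3 -m handwheel '[[[0,0,0],[0,0,0]],[[0,0,0],[0,0,0]],[[0,0,0],[0,0,0]],[[0,0,0],[0,0,0]],[[0,0,0],[0,0,0]]]'
python3 -m handwheel '[[[0,0.005,-0.03],[0,0,0]],[[0,0.013,-0.07],[0,0,0]],[[0,0.025,-0.14],[0,0,0]],[[0,0.04,-0.23],[0,0,0]],[[0,0.06,-0.33],[0,0,0]]]'
python3 -m handwheel '[[[0,0.017,-0.1],[0,0,0]],[[0,0.034,-0.2],[0,0,0]],[[0,0.052,-0.3],[0,0,0]],[[0,0.07,-0.38],[0,0,0]],[[0,0.08,-0.45],[0,0,0]]]'
python3 -m handwheel '[[[0,0,0],[0,0,0]],[[0,0,0],[0,0,0]],[[0,0,0],[0,0,0]]]'
python3 - <<'E'
from h import *
c,W=shot("side");save("side3",cv2.resize(c[60:240,230:430],(667,600),interpolation=2))
o=get_obs();p=np.array(o["tool_pos"])
# blue tray centre (0.560,0.026); grip at lean 20. pour edge target
ex=np.array([np.cos(AZ),np.sin(AZ),0])
for L in(20,45,58,68):
    a=np.radians(L);e=-.108*np.array([np.cos(a),np.sin(a)])+.010*np.array([-np.sin(a),np.cos(a)])
    E=np.array([.560,.026,0])+.022*ex+[0,0,.075 if L>20 else .09]
    g=E-ex*e[0]-np.array([0,0,e[1]]); Rt=toolR(L-10); t=g+.005*Rt.as_matrix()[:,2]
    print(L,t,*rows(t,Rt),Rt.as_euler("xyz",degrees=True))
E
```

```text
clock: 2.97
tool_pos: [0.5028, -0.2389, 0.0754]
orientation: [170.0, 0.1, 82.1]
force: [-0.1, 0.1, 0.0]
opening: 0.0601
clock: 3.38
tool_pos: [0.5027, -0.2389, 0.0753]
orientation: [170.0, 0.1, 82.1]
force: [-1.9, 1.6, 4.2]
opening: 0.0555
clock: 3.8
tool_pos: [0.5022, -0.2388, 0.1425]
orientation: [170.1, 0.1, 82.1]
force: [0.3, -1.0, -1.8]
opening: 0.0559
clock: 4.22
tool_pos: [0.5034, -0.2388, 0.2356]
orientation: [169.9, 0.1, 82.1]
force: [-0.0, -0.4, -1.8]
opening: 0.0555
clock: 4.47
tool_pos: [0.5025, -0.2385, 0.2327]
orientation: [170.1, 0.1, 82.1]
force: [0.6, 0.1, -1.7]
opening: 0.056
20 [0.68653175 0.00821712 0.11261721] [1.349 0.629 0.716] [-0.0003  0.0001  0.0004] [ 1.70000000e+02 -1.27222187e-14  8.20000000e+01]
45 [0.66725245 0.01092665 0.1402007 ] [1.349 0.557 0.563] [-0.0698  0.      0.0004] [145.   0.  82.]
58 [0.65053772 0.01327575 0.15794435] [1.349 0.489 0.461] [-0.1059 -0.      0.0004] [1.32000000e+02 1.27222187e-14 8.20000000e+01]
68 [0.63523026 0.01542708 0.16874019] [1.349 0.422 0.395] [-0.1337 -0.      0.0004] [122.   0.  82.]
```

View pics/side3.png

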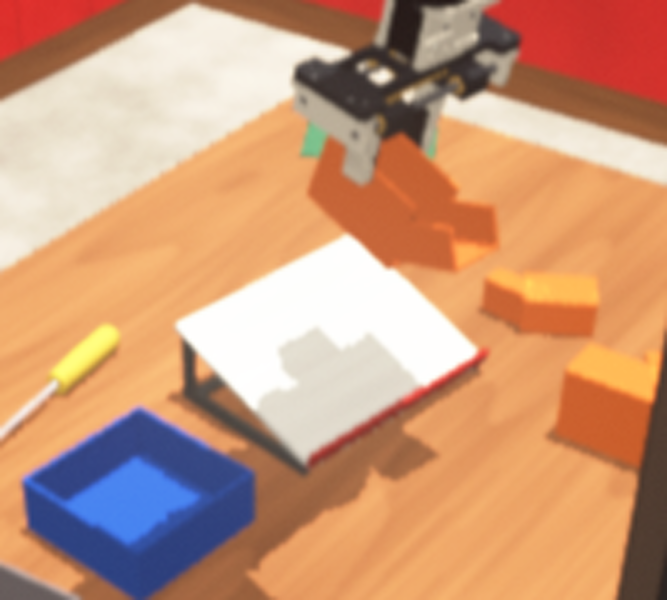

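Cup is lifted and level with its grip pose at (400,200); deck is clear. I carry it over to behind the blue tray.

```bash
python3 -m handwheel '[[[0.03,0.015,0.01],[0,0,0]],[[0.09,0.045,0.02],[0,0,0]],[[0.18,0.09,0.04],[0,0,0]],[[0.29,0.15,0.06],[0,0,0]],[[0.41,0.215,0.085],[0,0,0]]]'
python3 -m handwheel '[[[0.12,0.06,0.025],[0,0,0]],[[0.24,0.125,0.05],[0,0,0]],[[0.36,0.19,0.075],[0,0,0]],[[0.47,0.25,0.1],[0,0,0]],[[0.57,0.3,0.12],[0,0,0]]]'
python3 -m handwheel '[[[0.1,0.05,0.02],[0,0,0]],[[0.19,0.1,0.04],[0,0,0]],[[0.27,0.14,0.06],[0,0,0]],[[0.33,0.17,0.075],[0,0,0]],[[0.37,0.19,0.08],[0,0,0]]]'
python3 -m handwheel '[[[0,0,0],[0,0,0]],[[0,0,0],[0,0,0]],[[0,0,0],[0,0,0]]]'
cat > aim.py <<'E'
from h import *
import sys
def aim(L,fwd,ez):
    ex=np.array([np.cos(AZ),np.sin(AZ),0]);a=np.radians(L);e=-.108*np.array([np.cos(a),np.sin(a)])+.010*np.array([-np.sin(a),np.cos(a)])
    g=np.array([.560,.026,ez])+fwd*ex-ex*e[0]-np.array([0,0,e[1]]);Rt=toolR(L-10)
    return g+.005*Rt.as_matrix()[:,2],Rt
if __name__=="__main__":
    cur=None
    for s in sys.argv[1:]:
        L,f,e=map(float,s.split(","));t=aim(L,f,e);print(s,t[0].round(3),*rows(*t,cur))
        if L<0:pass
E
python3 aim.py 32,.022,.1 45,.022,.08
python3 - <<'E'
from h import *
from aim import aim
print("58 from 45",rows(*aim(58,.022,.075),aim(45,.022,.08)),"51",rows(*aim(51,.022,.077),aim(45,.022,.08)))
print("70 from 58",rows(*aim(70,.022,.075),aim(58,.022,.075)))
c,W=shot("top");save("top4",cv2.resize(c[120:260,180:440],(780,420),interpolation=2));c,W=shot("side");save("side4",cv2.resize(c[100:300,150:400],(750,600),interpolation=2))
E
```

```text
clock: 4.93
tool_pos: [0.5594, -0.1629, 0.2233]
orientation: [170.1, 0.1, 82.1]
force: [1.7, -0.6, -1.7]
opening: 0.056
clock: 5.35
tool_pos: [0.6382, -0.0576, 0.2091]
orientation: [170.1, 0.1, 82.2]
force: [0.9, -0.1, -1.5]
opening: 0.0557
clock: 5.77
tool_pos: [0.688, 0.0096, 0.2002]
orientation: [170.1, 0.1, 82.2]
force: [1.0, -0.2, -2.3]
opening: 0.0559
clock: 6.02
tool_pos: [0.6871, 0.0078, 0.2016]
orientation: [170.0, 0.1, 82.1]
force: [0.1, 0.0, -1.4]
opening: 0.0559
32,.022,.1 [0.68  0.009 0.144] [ 0.002 -0.087  0.276] [-0.0334  0.0001  0.0004]
45,.022,.08 [0.667 0.011 0.145] [ 0.002 -0.148  0.26 ] [-0.0695  0.0001  0.0004]
58 from 45 (array([-0.   , -0.033, -0.101]), array([-0.0361,  0.    ,  0.    ])) 51 (array([ 0.   , -0.014, -0.044]), array([-0.0167,  0.    ,  0.    ]))
70 from 58 (array([ 0.   , -0.016, -0.112]), array([-0.0333,  0.    , -0.    ]))
```

View pics/side4.png

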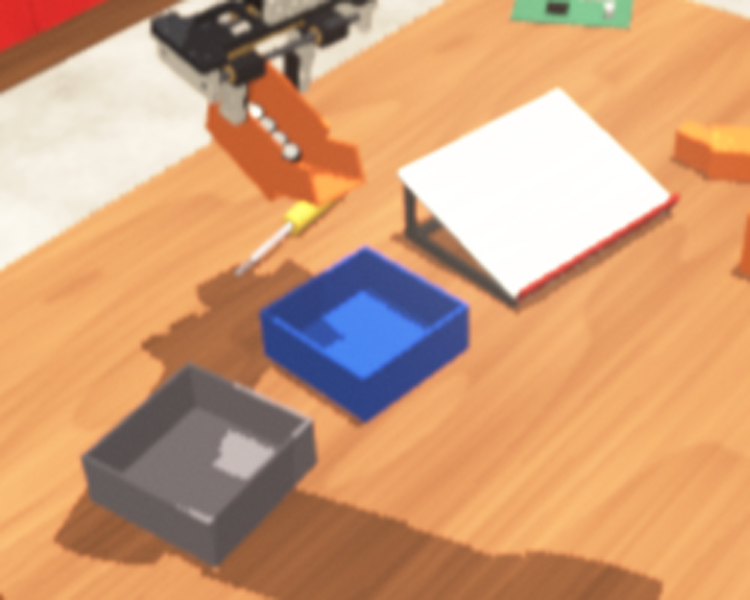

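Cup with knobs visible is at (290,150), held above and behind the blue tray (365,330). I'll check the pouring edge numerically, then tilt.

```bash
python3 - <<'E'
from h import *
c,W=shot("side");c=c.astype(int);o=get_obs();p=o["tool_pos"]
m=(c[...,0]>120)&(c[...,1]>40)&(c[...,1]<150)&(c[...,2]<90)&(W[...,2]>.1)&(W[...,0]>.5)&(abs(W[...,1]-.01)<.06)
P=W[m];ex=np.array([np.cos(AZ),np.sin(AZ),0]);ey=np.array([-ex[1],ex[0],0]);d=P-np.array([p[0],p[1],p[2]+.005])
s,q,h=d@ex,d@ey,d[:,2];a=np.radians(20)
X=s*np.cos(a)+h*np.sin(a)-.008;Z=-s*np.sin(a)+h*np.cos(a)+.047
print(len(P),"cup x 2..98%",np.percentile(X,[2,10,98]),"z",np.percentile(Z,[2,98]),"y",np.percentile(q,[2,98]))
i=X<np.percentile(X,4);print("front",P[i].mean(0),X[i].mean(),Z[i].mean())
E
python3 -m handwheel '[[[0,-0.01,0.06],[-0.012,0,0]],[[0,-0.04,0.13],[-0.024,0,0]],[[0,-0.08,0.2],[-0.04,0,0]],[[0,-0.12,0.24],[-0.056,0,0]],[[0.002,-0.148,0.26],[-0.0695,0,0]]]'
python3 -m handwheel '[[[0,0,0],[0,0,0]],[[0,0,0],[0,0,0]],[[0,0,0],[0,0,0]]]'
python3 aim.py 45,.022,.08
python3 - <<'E'
from h import *
c,W=shot("side");save("side5",cv2.resize(c[100:300,150:400],(750,600),interpolation=2))
E
```

```text
1174 cup x 2..98% [-0.11079498 -0.09517985  0.03520899] z [0.00683454 0.15305317] y [-0.02910037  0.02986471]
front [0.58449636 0.02106551 0.18697572] -0.11219706166584305 0.0636544892539132
clock: 6.58
tool_pos: [0.6921, -0.0175, 0.1769]
orientation: [150.9, 1.8, 80.7]
force: [2.7, -3.4, 0.8]
opening: 0.0556
clock: 6.83
tool_pos: [0.6945, -0.0188, 0.1793]
orientation: [150.8, 1.7, 80.5]
force: [-0.2, 0.0, -1.1]
opening: 0.0557
45,.022,.08 [0.667 0.011 0.145] [ 0.129 -0.22   0.068] [-0.0163  0.0063 -0.001 ]
```

View pics/side5.png

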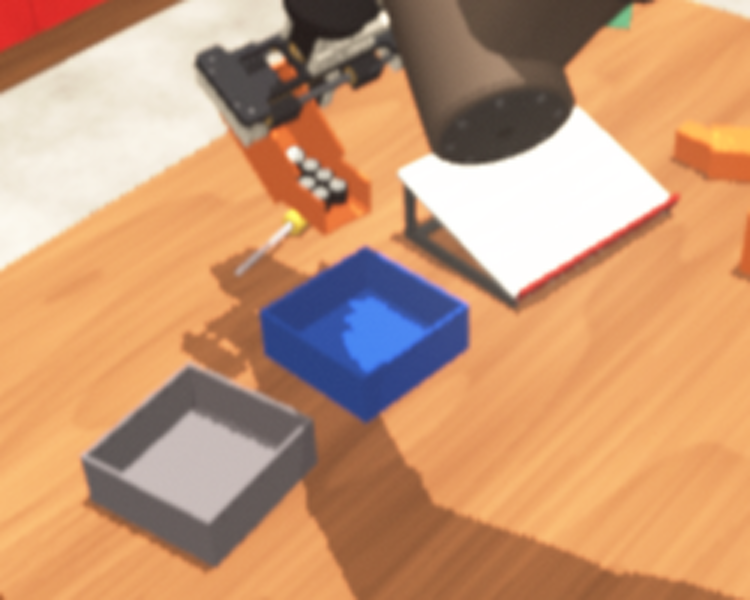

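The arm lagged: TCP is 35 mm off and the tilt only ~39° with the knobs already on the chute (320,180). I'll check the joints.

Run:
```python
from h import *
o=get_obs();print(o["joint_pos"].round(1),o["qvel"].round(1),o["tool_pos"].round(3),o["orientation"].round(1))
```

```text
[  18.     8.   -42.    46.   -20.2 -158. ] [ 0.4  0.5  0.4  1.   0.4 -0.9] [ 0.695 -0.018  0.179] [150.8   1.7  80.5]
```

Joint 5 is at −20° and heading for its limit (wrist singularity), so leaning the tool outward isn't workable. Better to turn the cup half round and pour away from the robot, which drives joint 5 the other way. I untilt and back up first.

Run:
```python
from h import *
print(rows((.63,-.01,.26),toolR(10)))
```

```text
(array([-0.025, -0.09 , -0.511]), array([ 0.0532,  0.0059, -0.0022]))
```

```bash
python3 -m handwheel '[[[-0.005,-0.01,-0.1],[0.008,0.001,0]],[[-0.01,-0.03,-0.2],[0.019,0.002,-0.001]],[[-0.015,-0.05,-0.32],[0.03,0.003,-0.001]],[[-0.02,-0.07,-0.43],[0.042,0.005,-0.002]],[[-0.025,-0.09,-0.511],[0.0532,0.0059,-0.0022]]]'
python3 -m handwheel '[[[0,0,0],[0,0,0]],[[0,0,0],[0,0,0]],[[0,0,0],[0,0,0]]]'
python3 - <<'E'
from h import *
o=get_obs();print(o["joint_pos"].round(1),rows((.55,0,.27),toolR(10)))
E
```

```text
clock: 7.3
tool_pos: [0.6296, -0.0045, 0.2633]
orientation: [170.1, -0.5, 82.5]
force: [1.9, -0.9, -0.3]
opening: 0.0556
clock: 7.55
tool_pos: [0.629, -0.0087, 0.2577]
orientation: [170.1, 0.0, 82.1]
force: [-0.0, 0.9, -2.6]
opening: 0.0558
[  20.     8.2  -11.9    5.3  -61.2 -120.1] (array([-0.011, -0.381, -0.129]), array([-0.0003, -0.    ,  0.0003]))
```

```bash
python3 -m handwheel '[[[-0.005,-0.06,-0.02],[0,0,0]],[[-0.01,-0.17,-0.05],[0,0,0]],[[-0.02,-0.31,-0.09],[0,0,0]],[[-0.025,-0.44,-0.13],[0,0,0]],[[-0.03,-0.53,-0.155],[0,0,0]]]'
python3 -m handwheel '[[[0,0,0],[0,0.0015,-0.009]],[[0,0,0],[0,0.004,-0.024]],[[0,0,0],[0,0.0073,-0.041]],[[0,0,0],[0,0.0104,-0.059]],[[0,0,0],[0,0.0135,-0.077]]]'
python3 -m handwheel '[[[0,0,0],[0,0.0031,-0.0177]],[[0,0,0],[0,0.0063,-0.0355]],[[0,0,0],[0,0.0094,-0.0532]],[[0,0,0],[0,0.0125,-0.0709]],[[0,0,0],[0,0.0156,-0.0887]]]'
python3 -m handwheel '[[[0,0,0],[0,0.0031,-0.0177]],[[0,0,0],[0,0.0063,-0.0355]],[[0,0,0],[0,0.0094,-0.0532]],[[0,0,0],[0,0.0125,-0.0709]],[[0,0,0],[0,0.0156,-0.0887]]]'
python3 -m handwheel '[[[0,0,0],[0,0.0031,-0.0177]],[[0,0,0],[0,0.0063,-0.0355]],[[0,0,0],[0,0.0094,-0.0532]],[[0,0,0],[0,0.0125,-0.0709]],[[0,0,0],[0,0.0156,-0.0887]]]'
python3 -m handwheel '[[[0,0,0],[0,0.0031,-0.0177]],[[0,0,0],[0,0.0063,-0.0355]],[[0,0,0],[0,0.0094,-0.0532]],[[0,0,0],[0,0.0125,-0.0709]],[[0,0,0],[0,0.0156,-0.0887]]]'
python3 -m handwheel '[[[0,0,0],[0,0.0031,-0.0177]],[[0,0,0],[0,0.0063,-0.0355]],[[0,0,0],[0,0.0085,-0.048]],[[0,0,0],[0,0.0098,-0.056]],[[0,0,0],[0,0.0104,-0.059]]]'
python3 -m handwheel '[[[0,0,0],[0,0,0]],[[0,0,0],[0,0,0]],[[0,0,0],[0,0,0]]]'
cat > aim.py <<'E'
from h import *
B=np.radians(172.)   # cup x axis azimuth when pouring away from the robot
def aim(L,fwd,ez):
    ex=np.array([np.cos(B),np.sin(B),0]);a=np.radians(L);e=-.108*np.array([np.cos(a),np.sin(a)])+.010*np.array([-np.sin(a),np.cos(a)])
    g=np.array([.560,.026,ez])+fwd*ex-ex*e[0]-np.array([0,0,e[1]]);Rt=toolR(L-10,B)
    return g+.005*Rt.as_matrix()[:,2],Rt
E
python3 - <<'E'
from aim import *
o=get_obs();print(o["joint_pos"].round(1))
S=[(20,.022,.13),(45,.022,.08),(52,.022,.078),(60,.022,.075),(70,.022,.075)]
print(aim(*S[0])[0],rows(*aim(*S[0])))
for a,b in zip(S,S[1:]):print(b,aim(*b)[0],rows(*aim(*b),aim(*a)))
E
```

```text
clock: 7.97
tool_pos: [0.5162, -0.0008, 0.27]
orientation: [170.1, 0.1, 82.1]
force: [0.1, -0.3, -1.2]
opening: 0.0558
clock: 8.38
tool_pos: [0.5178, -0.0003, 0.2701]
orientation: [170.1, 0.1, 110.6]
force: [-1.4, -0.5, -1.6]
opening: 0.0557
clock: 8.8
tool_pos: [0.5179, -0.0004, 0.2701]
orientation: [170.1, -0.0, 143.0]
force: [0.5, -1.0, -2.4]
opening: 0.0554
clock: 9.22
tool_pos: [0.5181, -0.0004, 0.2701]
orientation: [170.1, -0.1, 175.4]
force: [0.6, -0.8, -2.7]
opening: 0.0554
clock: 9.63
tool_pos: [0.5182, -0.0004, 0.2701]
orientation: [170.0, -0.1, -152.2]
force: [1.1, -0.5, -1.0]
opening: 0.0559
clock: 10.05
tool_pos: [0.5182, -0.0004, 0.27]
orientation: [170.0, -0.1, -119.8]
force: [-0.5, 0.3, -1.7]
opening: 0.0561
clock: 10.47
tool_pos: [0.5183, -0.0001, 0.27]
orientation: [169.9, -0.1, -98.3]
force: [-0.0, -0.0, -2.0]
opening: 0.0557
clock: 10.72
tool_pos: [0.5191, -0.0005, 0.271]
orientation: [170.0, -0.1, -98.6]
force: [-0.2, 0.5, -2.0]
opening: 0.0555
[ 18.   10.5  -3.4  -4.4 -85.1  64.1]
[0.43346825 0.04378288 0.15261721] (array([-0.156,  0.347,  0.662]), array([ 0.    ,  0.    , -0.0017]))
(45, 0.022, 0.08) [0.45274755 0.04107335 0.1452007 ] (array([-0.   , -0.102,  0.02 ]), array([-0.0694,  0.    , -0.    ]))
(52, 0.022, 0.078) [0.46125324 0.03987795 0.15323282] (array([ 0.   , -0.012, -0.058]), array([-0.0194,  0.    , -0.    ]))
(60, 0.022, 0.075) [0.47237071 0.03831549 0.16031681] (array([-0.   , -0.018, -0.064]), array([-0.0222, -0.    ,  0.    ]))
(70, 0.022, 0.075) [0.48804194 0.03611305 0.1705666 ] (array([ 0.   , -0.012, -0.094]), array([-0.0278,  0.    , -0.    ]))
```

Half turn done, joints comfortable (j5 −85°). Lower to the tray and start tilting.

```bash
python3 -m handwheel '[[[-0.02,0.04,0.06],[0,0,0]],[[-0.06,0.12,0.2],[0,0,0]],[[-0.1,0.22,0.4],[0,0,-0.001]],[[-0.14,0.31,0.57],[0,0,-0.0017]],[[-0.156,0.347,0.662],[0,0,-0.0017]]]'
python3 -m handwheel '[[[0,-0.02,0.004],[-0.008,0,0]],[[0,-0.05,0.01],[-0.022,0,0]],[[0,-0.07,0.015],[-0.036,0,0]],[[0,-0.09,0.018],[-0.05,0,0]],[[0,-0.1,0.02],[-0.06,0,0]]]'
python3 -m handwheel '[[[0,0,0],[0,0,0]],[[0,0,0],[0,0,0]],[[0,0,0],[0,0,0]]]'
python3 - <<'E'
from aim import *
o=get_obs();print(o["joint_pos"].round(1))
for s in[(45,.022,.08),(52,.022,.075),(60,.022,.075)]:print(s,rows(*aim(*s)))
c,W=shot("side");save("side6",cv2.resize(c[100:300,150:400],(750,600),interpolation=2))
E
```

```text
clock: 11.13
tool_pos: [0.4295, 0.0436, 0.1499]
orientation: [169.8, -0.0, -98.0]
force: [-0.8, 0.0, -2.7]
opening: 0.0556
clock: 11.55
tool_pos: [0.4537, 0.0408, 0.1448]
orientation: [148.2, 0.0, -98.0]
force: [0.4, 0.1, -1.7]
opening: 0.0557
clock: 11.8
tool_pos: [0.4526, 0.0408, 0.1452]
orientation: [148.5, -0.0, -98.0]
force: [-0.1, -0.7, -0.7]
opening: 0.0558
[ 17.5  24.3  -4.5 -13.  -90.2  67.9]
(45, 0.022, 0.08) (array([-0.001, -0.001, -0.   ]), array([-0.0096, -0.0001,  0.0001]))
(52, 0.022, 0.075) (array([-0.001, -0.024, -0.044]), array([-0.0291, -0.0001,  0.    ]))
(60, 0.022, 0.075) (array([-0.001, -0.045, -0.116]), array([-0.0513, -0.0001,  0.    ]))
```

View pics/side6.png

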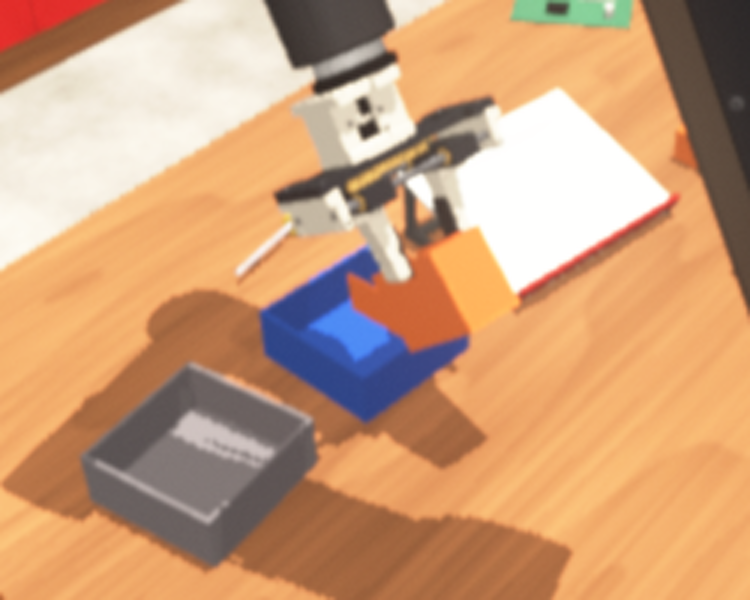

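The cup's lip is over the blue tray at (355,285), tilt about 41°, clear of walls. Keep tilting in stages.

```bash
python3 -m handwheel '[[[0,-0.004,-0.008],[-0.006,0,0]],[[0,-0.01,-0.017],[-0.012,0,0]],[[0,-0.015,-0.026],[-0.018,0,0]],[[0,-0.02,-0.035],[-0.024,0,0]],[[0,-0.024,-0.044],[-0.029,0,0]]]'
python3 -m handwheel '[[[0,0,0],[0,0,0]],[[0,0,0],[0,0,0]],[[0,0,0],[0,0,0]],[[0,0,0],[0,0,0]],[[0,0,0],[0,0,0]]]'
python3 -m handwheel '[[[0,-0.003,-0.013],[-0.0045,0,0]],[[0,-0.007,-0.026],[-0.009,0,0]],[[0,-0.011,-0.04],[-0.0135,0,0]],[[0,-0.015,-0.052],[-0.018,0,0]],[[0,-0.018,-0.064],[-0.0222,0,0]]]'
python3 -m handwheel '[[[0,0,0],[0,0,0]],[[0,0,0],[0,0,0]],[[0,0,0],[0,0,0]],[[0,0,0],[0,0,0]],[[0,0,0],[0,0,0]]]'
python3 -m handwheel '[[[0,-0.003,-0.019],[-0.0056,0,0]],[[0,-0.006,-0.038],[-0.0112,0,0]],[[0,-0.009,-0.057],[-0.0168,0,0]],[[0,-0.011,-0.076],[-0.0223,0,0]],[[0,-0.012,-0.094],[-0.0278,0,0]]]'
python3 -m handwheel '[[[0,0,0],[0,0,0]],[[0,0,0],[0,0,0]],[[0,0,0],[0,0,0]],[[0,0,0],[0,0,0]],[[0,0,0],[0,0,0]]]'
python3 -m handwheel '[[[0,0,0],[0,0,0]],[[0,0,0],[0,0,0]],[[0,0,0],[0,0,0]],[[0,0,0],[0,0,0]],[[0,0,0],[0,0,0]]]'
python3 - <<'E'
from aim import *
o=get_obs();print(o["joint_pos"].round(1),o["force"].round(1))
c,W=shot("side");save("side7",cv2.resize(c[100:300,150:400],(750,600),interpolation=2))
E
```

```text
clock: 12.27
tool_pos: [0.4611, 0.0401, 0.1516]
orientation: [138.0, 0.0, -97.9]
force: [0.0, -1.1, -3.1]
opening: 0.0558
clock: 12.68
tool_pos: [0.461, 0.04, 0.1512]
orientation: [138.1, 0.0, -97.9]
force: [0.7, 0.4, -1.1]
opening: 0.0559
clock: 13.1
tool_pos: [0.4724, 0.0383, 0.158]
orientation: [130.0, 0.0, -97.9]
force: [0.0, 1.2, -1.2]
opening: 0.0556
clock: 13.52
tool_pos: [0.4722, 0.0384, 0.158]
orientation: [130.1, 0.0, -97.9]
force: [0.2, -0.1, -0.9]
opening: 0.0557
clock: 13.93
tool_pos: [0.4883, 0.0361, 0.1682]
orientation: [119.9, 0.0, -97.9]
force: [-0.3, -0.0, -1.2]
opening: 0.0558
clock: 14.35
tool_pos: [0.4881, 0.0362, 0.1684]
orientation: [120.1, 0.0, -97.9]
force: [-0.1, 0.4, -0.4]
opening: 0.0556
clock: 14.77
tool_pos: [0.4881, 0.0361, 0.1677]
orientation: [120.0, -0.0, -97.9]
force: [0.3, 0.5, -0.9]
opening: 0.0557
[  11.7   44.6   18.8  -19.9 -121.2   69.3] [ 0.3  0.5 -0.9]
```

View pics/side7.png

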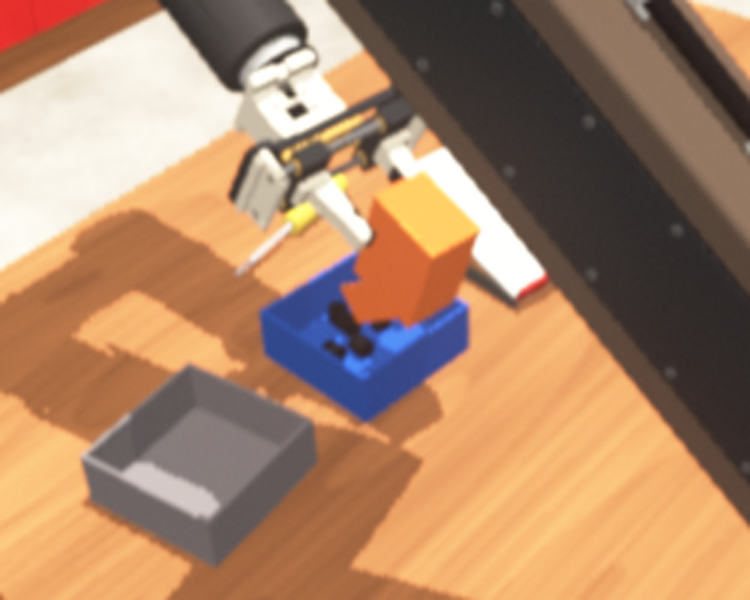

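Knobs lie in the blue tray around (350,330), none seen on the bench, and the wrist load dropped by about 0.9 N (8 knobs = 0.94 N). Raise, untilt, and turn back.

```bash
python3 -m handwheel '[[[0,0.06,-0.03],[0,0,0]],[[0,0.15,-0.09],[0,0,0]],[[0,0.25,-0.145],[0,0,0]],[[0,0.35,-0.2],[0,0,0]],[[0,0.4,-0.23],[0,0,0]]]'
python3 - <<'E'
from aim import *
print(rows((.51,0,.27),toolR(10,B)))
E
```

```text
clock: 15.23
tool_pos: [0.4885, 0.0358, 0.2635]
orientation: [120.2, 0.0, -97.9]
force: [0.4, 0.2, 0.1]
opening: 0.0559
(array([ 0.162, -0.038, -0.13 ]), array([ 1.383e-01, -1.000e-04,  4.000e-04]))
```

```bash
python3 -m handwheel '[[[0,0,-0.02],[0.017,0,0]],[[0.04,-0.01,-0.04],[0.034,0,0]],[[0.08,-0.02,-0.065],[0.052,0,0]],[[0.12,-0.03,-0.1],[0.069,0,0]],[[0.162,-0.038,-0.13],[0.087,0,0]]]'
python3 -m handwheel '[[[0,0,0],[0.018,0,0]],[[0,0,0],[0.036,0,0]],[[0,0,0],[0.0513,0,0]],[[0,0,0],[0.0513,0,0]]]'
python3 -m handwheel '[[[0,0,0],[0,-0.0031,0.0177]],[[0,0,0],[0,-0.0063,0.0355]],[[0,0,0],[0,-0.0094,0.0532]],[[0,0,0],[0,-0.0125,0.0709]],[[0,0,0],[0,-0.0156,0.0887]]]'
python3 -m handwheel '[[[0,0,0],[0,-0.0031,0.0177]],[[0,0,0],[0,-0.0063,0.0355]],[[0,0,0],[0,-0.0094,0.0532]],[[0,0,0],[0,-0.0125,0.0709]],[[0,0,0],[0,-0.0156,0.0887]]]'
python3 -m handwheel '[[[0,0,0],[0,-0.0031,0.0177]],[[0,0,0],[0,-0.0063,0.0355]],[[0,0,0],[0,-0.0094,0.0532]],[[0,0,0],[0,-0.0125,0.0709]],[[0,0,0],[0,-0.0156,0.0887]]]'
python3 -m handwheel '[[[0,0,0],[0,-0.0031,0.0177]],[[0,0,0],[0,-0.0063,0.0355]],[[0,0,0],[0,-0.0094,0.0532]],[[0,0,0],[0,-0.0125,0.0709]],[[0,0,0],[0,-0.0156,0.0887]]]'
python3 -m handwheel '[[[0,0,0],[0,-0.0031,0.0177]],[[0,0,0],[0,-0.0063,0.0355]],[[0,0,0],[0,-0.0094,0.0532]],[[0,0,0],[0,-0.0125,0.0709]],[[0,0,0],[0,-0.0156,0.0887]]]'
python3 -m handwheel '[[[0,0,0],[0,-0.0031,0.0177]],[[0,0,0],[0,-0.0063,0.0355]],[[0,0,0],[0,-0.0085,0.048]],[[0,0,0],[0,-0.0085,0.048]],[[0,0,0],[0,-0.0085,0.048]]]'
python3 - <<'E'
from h import *
o=get_obs();print(o["joint_pos"].round(1))
Rg=R.from_euler("xyz",[170,.1,82.1],degrees=True);print(rows((.5027,-.2389,.0753+.12),Rg))
c,W=shot("side");a=cv2.resize(c[140:240,200:330],(520,400),interpolation=2);save("side8",a)
E
```

```text
clock: 15.65
tool_pos: [0.5104, -0.0001, 0.2671]
orientation: [151.6, 0.0, -97.9]
force: [-0.7, 0.1, -0.9]
opening: 0.0557
clock: 15.98
tool_pos: [0.5072, 0.0001, 0.2697]
orientation: [170.3, 0.2, -97.9]
force: [-1.5, -0.4, -0.6]
opening: 0.0559
clock: 16.4
tool_pos: [0.5093, 0.0004, 0.2664]
orientation: [169.7, -0.2, -130.7]
force: [0.2, -0.5, -0.4]
opening: 0.0555
clock: 16.82
tool_pos: [0.5093, 0.0003, 0.2663]
orientation: [169.9, -0.3, -163.1]
force: [1.1, 0.5, -1.1]
opening: 0.0559
clock: 17.23
tool_pos: [0.5092, 0.0003, 0.2664]
orientation: [170.1, -0.4, 164.5]
force: [0.0, 0.6, -1.6]
opening: 0.0558
clock: 17.65
tool_pos: [0.5091, 0.0002, 0.2664]
orientation: [170.2, -0.3, 132.1]
force: [-0.2, 0.3, -1.0]
opening: 0.0558
clock: 18.07
tool_pos: [0.509, 0.0002, 0.2664]
orientation: [170.4, -0.1, 99.6]
force: [-0.6, -0.6, -0.4]
opening: 0.0553
clock: 18.48
tool_pos: [0.5093, 0.0005, 0.2662]
orientation: [170.4, 0.0, 82.6]
force: [-0.2, 1.2, -1.2]
opening: 0.0558
[  26.7   -4.1  -24.     6.1  -62.3 -126.6]
(array([-1.191,  0.06 ,  0.371]), array([-0.001 , -0.0004,  0.0013]))
```

View pics/side8.png

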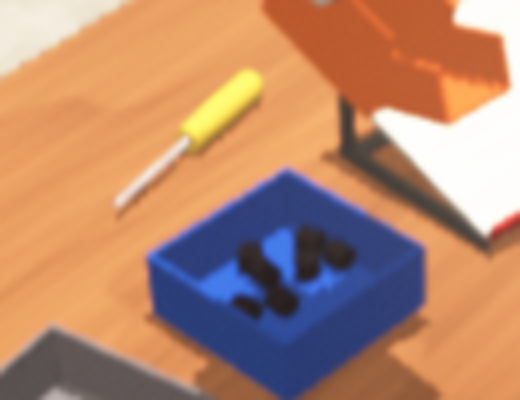

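Knobs in the tray at (270,270) and (320,250); I'll count them once the arm is clear. Moving the cup to hover above its rack place.

```bash
python3 -m handwheel '[[[-0.06,0,0.01],[0,0,0]],[[-0.18,0.01,0.03],[0,0,0]],[[-0.32,0.015,0.06],[0,0,0]],[[-0.48,0.02,0.1],[0,0,0]],[[-0.64,0.03,0.15],[0,0,0]]]'
python3 -m handwheel '[[[-0.15,0,0.05],[0,0,0]],[[-0.29,0.01,0.1],[0,0,0]],[[-0.41,0.02,0.15],[-0.0005,-0.0002,0.0006]],[[-0.51,0.025,0.19],[-0.001,-0.0004,0.0013]],[[-0.551,0.03,0.221],[-0.001,-0.0004,0.0013]]]'
python3 -m handwheel '[[[0,0,0],[0,0,0]],[[0,0,0],[0,0,0]],[[0,0,0],[0,0,0]],[[0,0,0],[0,0,0]]]'
python3 - <<'E'
from h import *
Rg=R.from_euler("xyz",[170,.1,82.1],degrees=True);o=get_obs();print(o["tool_pos"],o["orientation"]);f=[]
for k in(.02,.002,0):print(k,rows(np.array([.5027,-.2389,.0753+k]),Rg))
c,W=shot("side");c2,W2=shot("top")
m=(c2.max(2)<70)&(W2[...,2]<.04)&(abs(W2[...,0]-.56)<.07)&(abs(W2[...,1]-.026)<.07);print("dark px top",m.sum(),"px per m",)
a=cv2.resize(c[170:230,230:310],(400,300),interpolation=2);b=cv2.resize(c2[155:215,250:330],(400,300),interpolation=2)
d=cv2.resize(c[80:200,260:420],(400,300),interpolation=2);e=cv2.resize(c2[150:260,310:457],(400,300),interpolation=2)
save("comp9",np.vstack([np.hstack([a,b]),np.hstack([d,e])]))
E
```

```text
clock: 18.95
tool_pos: [0.5035, -0.1291, 0.2383]
orientation: [170.2, -0.0, 82.6]
force: [0.4, -0.4, -0.9]
opening: 0.0556
clock: 19.37
tool_pos: [0.5015, -0.2413, 0.1944]
orientation: [170.0, 0.1, 81.9]
force: [0.1, 0.3, -2.0]
opening: 0.0555
clock: 19.7
tool_pos: [0.5028, -0.2383, 0.196]
orientation: [169.9, 0.1, 82.0]
force: [-0.0, 0.0, -1.2]
opening: 0.0558
[ 0.50276577 -0.23825263  0.19599795] [1.69875697e+02 7.36216850e-02 8.20244978e+01]
0.02 (array([-0.003, -0.088,  0.496]), array([ 0.0003, -0.    , -0.0002]))
0.002 (array([-0.002, -0.104,  0.584]), array([ 0.0003, -0.    , -0.0002]))
0 (array([-0.002, -0.106,  0.594]), array([ 0.0003, -0.    , -0.0002]))
dark px top 66 px per m
```

View pics/comp9.png

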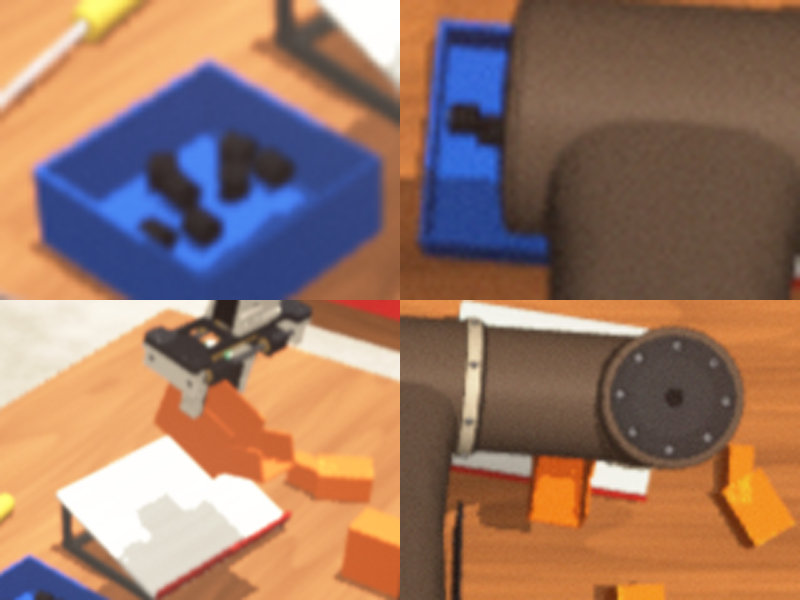

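In the side crop I can see about seven knobs in the tray (left group around (175,200), right group around (250,165)), possibly one hidden; the top view is blocked by the arm. Before returning the cup, I swing it aside to count from the top.

```bash
python3 -m handwheel '[[[-0.06,-0.02,-0.07],[0,0,0]],[[-0.16,-0.05,-0.15],[0,0,0]],[[-0.28,-0.08,-0.22],[0,0,0]],[[-0.41,-0.12,-0.28],[0,0,0]],[[-0.54,-0.15,-0.32],[0,0,0]]]'
python3 -m handwheel '[[[-0.14,-0.04,-0.02],[0,0,0]],[[-0.28,-0.08,-0.04],[0,0,0]],[[-0.39,-0.11,-0.04],[0,0,0]],[[-0.48,-0.14,-0.04],[0,0,0]],[[-0.52,-0.15,-0.04],[0,0,0]]]'
python3 - <<'E'
from h import *
c2,W2=shot("top");y0,y1,x0,x1=158,212,252,306
g=c2[y0:y1,x0:x1].max(2);bl=c2[y0:y1,x0:x1,2]
for r in g[::1]:print("".join("#" if v<55 else "+" if v<85 else "." for v in r))
m=(g<75).astype(np.uint8);n,l,s,ce=cv2.connectedComponentsWithStats(m,connectivity=4);print([(int(a[4]),ce[i].round(0)) for i,a in enumerate(s) if i and a[4]>6])
Z=W2[y0:y1,x0:x1,2];print("knob heights",np.round([Z[l==i].mean() for i in range(1,n) if s[i][4]>6],3))
E
```

```text
clock: 20.22
tool_pos: [0.4469, -0.3404, 0.2554]
orientation: [169.8, 0.1, 82.1]
force: [1.3, -0.1, -1.1]
opening: 0.0557
clock: 20.63
tool_pos: [0.401, -0.44, 0.2561]
orientation: [169.9, 0.1, 81.9]
force: [0.7, -0.4, -1.1]
opening: 0.056
......................................................
......................................................
......................................................
......................................................
........+++++.+++.+++.................................
.............+.+++++++++++++++........................
...........................+++++++++++++++............
........................................++++++++......
...............................................+......
......................................................
..............................+++.....................
.............................+++++....................
.............................+++++....................
.............................+++++....................
.............................++#+.....................
............................+++#+..
[... 1611 characters left out ...]
...
......................................................
..+...................................................
...++++++.+...........................................
.........+++++++++++++................................
.....................++++++++++++++...................
..................................+++++++++++.+.......
......................................................
......................................................
......................................................
[(51, array([30., 15.])), (26, array([44., 19.])), (53, array([13., 22.])), (20, array([37., 24.])), (26, array([23., 28.])), (26, array([44., 27.]))]
knob heights [0.021 0.021 0.021 0.022 0.021 0.022]
```

The top view counts 2+1+2+1+1+1 = 8 knobs, all at ~21 mm height inside the tray. Back to the rack.

```bash
python3 -m handwheel '[[[0.08,0.02,0.01],[0,0,0]],[[0.19,0.05,0.02],[0,0,0]],[[0.31,0.09,0.03],[0,0,0]],[[0.43,0.12,0.04],[0,0,0]],[[0.54,0.15,0.05],[0,0,0]]]'
python3 -m handwheel '[[[0.13,0.04,0.03],[0,0,0]],[[0.26,0.08,0.09],[0,0,0]],[[0.38,0.11,0.17],[0,0,0]],[[0.47,0.13,0.25],[0,0,0]],[[0.52,0.15,0.31],[0,0,0]]]'
python3 -m handwheel '[[[0,0,0],[0,0,0]],[[0,0,0],[0,0,0]],[[0,0,0],[0,0,0]]]'
python3 - <<'E'
from h import *
Rg=R.from_euler("xyz",[170,.1,82.1],degrees=True);o=get_obs();print(o["tool_pos"],o["orientation"])
for k in(.02,.002,0):print(k,rows(np.array([.5035,-.2389,.0753+k]),Rg))
# cup in hand: side-wall lower edge attitude check from side camera
c,W=shot("side");c=c.astype(int);p=o["tool_pos"]
ex=np.array([np.cos(AZ),np.sin(AZ),0]);ey=np.array([-ex[1],ex[0],0]);d=W-np.array([p[0],p[1],p[2]+.005])
m=(c[...,0]>100)&(c[...,1]>35)&(c[...,1]<150)&(c[...,2]<90)&(np.linalg.norm(d,axis=-1)<.14)&(abs(d@ey-.024)<.012)
s=(d@ex)[m];h=d[...,2][m]
best=[]
for L in np.arange(10,31,1.):
    a=np.radians(L);Z=-s*np.sin(a)+h*np.cos(a);X=s*np.cos(a)+h*np.sin(a)
    b=[Z[(X>x)&(X<=x+.01)].min() for x in np.arange(-.045,.04,.01) if ((X>x)&(X<=x+.01)).sum()>3]
    best.append((np.std(b),L,np.mean(b)+.047,np.min(X)-.008,np.max(X)-.008))
print(m.sum(),np.round(sorted(best)[:3],4))
E
```

```text
clock: 21.1
tool_pos: [0.4485, -0.3341, 0.2515]
orientation: [169.9, 0.1, 82.0]
force: [0.6, -0.2, -0.4]
opening: 0.0557
clock: 21.52
tool_pos: [0.5029, -0.2359, 0.1947]
orientation: [169.9, 0.0, 82.1]
force: [-1.0, -0.2, -1.6]
opening: 0.0558
clock: 21.77
tool_pos: [0.5027, -0.2386, 0.1961]
orientation: [169.9, 0.1, 82.0]
force: [1.1, 0.4, -1.2]
opening: 0.0558
[ 0.50270888 -0.23862286  0.19610843] [1.69882886e+02 8.57745596e-02 8.20092126e+01]
0.02 (array([-0.   , -0.084,  0.497]), array([ 0.0003,  0.    , -0.0003]))
0.002 (array([ 0.   , -0.1  ,  0.586]), array([ 0.0003,  0.    , -0.0003]))
0 (array([ 0.   , -0.102,  0.595]), array([ 0.0003,  0.    , -0.0003]))
757 [[ 1.600e-03  1.700e+01  6.900e-03 -1.205e-01  4.500e-02]
 [ 1.600e-03  1.800e+01  6.800e-03 -1.203e-01  4.480e-02]
 [ 1.700e-03  1.600e+01  7.000e-03 -1.206e-01  4.560e-02]]
```

Cup attitude in the hand measures ~17–18°, the same side-camera bias as the deck (17.1° for the true 20°), so no slip. Lower.

```bash
python3 -m handwheel '[[[0,-0.01,0.06],[0,0,0]],[[0,-0.03,0.18],[0,0,0]],[[0,-0.055,0.32],[0,0,0]],[[0,-0.074,0.43],[0,0,0]],[[0,-0.084,0.497],[0,0,0]]]'
python3 -m handwheel '[[[0,-0.003,0.02],[0,0,0]],[[0,-0.007,0.04],[0,0,0]],[[0,-0.011,0.06],[0,0,0]],[[0,-0.014,0.08],[0,0,0]],[[0,-0.016,0.09],[0,0,0]]]'
python3 -m handwheel '[[[0,0,0],[0,0,0]],[[0,0,0],[0,0,0]],[[0,0,0.003],[0,0,0]],[[0,-0.001,0.006],[0,0,0]],[[0,-0.002,0.009],[0,0,0]]]'
python3 -m handwheel '[[[0,0,0],[0,0,0]],[[0,0,0],[0,0,0]],[[0,0,0],[0,0,0]]]'
```

```text
clock: 22.23
tool_pos: [0.5019, -0.2397, 0.0929]
orientation: [170.0, 0.1, 81.9]
force: [-1.3, -0.1, -1.2]
opening: 0.0559
clock: 22.65
tool_pos: [0.5036, -0.2394, 0.0767]
orientation: [169.9, 0.1, 81.9]
force: [-0.4, 0.3, -0.5]
opening: 0.0555
clock: 23.07
tool_pos: [0.5039, -0.2394, 0.0757]
orientation: [169.8, 0.1, 82.0]
force: [-5.4, 3.6, 16.9]
opening: 0.0559
clock: 23.32
tool_pos: [0.504, -0.2394, 0.0757]
orientation: [169.8, 0.1, 82.0]
force: [-3.3, 1.7, 8.0]
opening: 0.0557
```

Firm contact with the deck (8 N). Open and back out along the fingers.

```bash
python3 -m handwheel '[[[0,0,0],[0,0,0]],[[0,0,0],[0,0,0]],[[0,0,0],[0,0,0]],[[0,0,0],[0,0,0]],[[0,0,0],[0,0,0]]]' -1
python3 -m handwheel '[[[0,0,0],[0,0,0]],[[0,0,0],[0,0,0]],[[0,0,0],[0,0,0]]]'
python3 -m handwheel '[[[0,0,-0.04],[0,0,0]],[[0,0,-0.12],[0,0,0]],[[0,0,-0.24],[0,0,0]],[[0,0,-0.4],[0,0,0]],[[0,0,-0.6],[0,0,0]]]'
python3 -m handwheel '[[[-0.1,0,-0.15],[0,0,0]],[[-0.25,0,-0.25],[0,0,0]],[[-0.42,-0.05,-0.3],[0,0,0]],[[-0.6,-0.12,-0.3],[0,0,0]],[[-0.75,-0.2,-0.3],[0,0,0]]]'
python3 -m handwheel '[[[-0.15,-0.07,0],[0,0,0]],[[-0.3,-0.14,0],[0,0,0]],[[-0.45,-0.21,0],[0,0,0]],[[-0.55,-0.26,0],[0,0,0]],[[-0.6,-0.28,0],[0,0,0]]]'
python3 - <<'E'
from h import *
q=[0.5526,-0.2456];az=-0.13926
I=np.stack([world((0,0),e,az)-world((0,0),(0,0,0),az) for e in np.eye(3)],1)
s0=np.load("topC.npy").astype(int),np.load("topW.npy");s1=shot("top")
t0=np.load("sideC.npy").astype(int),np.load("sideW.npy");t1=shot("side")
for n,A,Bb,(v0,v1,u0,u1) in(("top",s0,s1,(140,245,310,420)),("side",t0,t1,(120,205,270,385))):
  for c,W in(A,Bb):
    c=np.array(c).astype(int)
    m=np.zeros(c.shape[:2],bool);m[v0:v1,u0:u1]=1
    m&=(c[...,0]>120)&(c[...,0]>c[...,2]*2.2)&(c[...,1]>60)&np.isfinite(W[...,0])
    L=(W-[*q,.048])@I;m&=(L[...,2]>.02)&(L[...,2]<.1)&(L[...,0]>-.17)&(L[...,0]<.05)&(abs(L[...,1])<.06)
    P=L[m];rect=cv2.minAreaRect((P[:,:2]*1000).astype(np.float32))
    print(n,len(P),"x",np.percentile(P[:,0],[1,99]).round(4),"y",np.percentile(P[:,1],[1,50,99]).round(4),"zmax",np.percentile(P[:,2],98).round(4),np.round(rect[2],1),np.argwhere(m).mean(0).round(1))
c=t1[0];save("fin",c)
o=get_obs();print(o["clock"],o["tool_pos"],o["force"])
E
```

```text
clock: 23.73
tool_pos: [0.503, -0.2392, 0.0742]
orientation: [169.9, 0.1, 81.9]
force: [-0.3, -0.2, -1.1]
opening: 0.0832
clock: 23.98
tool_pos: [0.503, -0.2392, 0.0743]
orientation: [169.9, 0.1, 81.9]
force: [0.8, 0.3, -0.5]
opening: 0.0878
clock: 24.4
tool_pos: [0.4807, -0.2358, 0.1925]
orientation: [170.1, 0.1, 81.9]
force: [1.7, 0.2, 1.7]
opening: 0.0877
clock: 24.82
tool_pos: [0.4117, -0.3793, 0.2469]
orientation: [169.8, 0.1, 82.0]
force: [0.6, -0.6, -0.0]
opening: 0.0876
clock: 25.23
tool_pos: [0.3385, -0.4905, 0.2353]
orientation: [170.0, 0.1, 81.8]
force: [0.9, -0.3, 0.3]
opening: 0.0877
top 642 x [-0.1467  0.0157] y [-0.0263 -0.001   0.0306] zmax 0.0818 9.9 [216.1 363.2]
top 588 x [-0.1446  0.017 ] y [-0.0263 -0.0021  0.0297] zmax 0.0815 89.3 [215.2 363.6]
side 1221 x [-0.1464  0.0124] y [-0.0302  0.0099  0.0312] zmax 0.0806 89.1 [165.6 347.3]
side 1216 x [-0.1451  0.0139] y [-0.03    0.0138  0.0301] zmax 0.0805 89.2 [165.3 347.1]
25.3333 [ 0.33937294 -0.48981281  0.23515735] [-0.32317654  0.4584657  -0.48169906]
```

Run:
```python
from h import *
c,W=shot("top");c0=np.load("topC.npy")
d=np.abs(c.astype(int)-c0).max(2)
for n,(v0,v1,u0,u1) in dict(blue=(155,212,250,306),grey=(155,212,182,236),bottle=(175,205,112,145),driver=(118,138,275,342)).items():print(n,"changed px",(d[v0:v1,u0:u1]>60).sum())
close_job()
```

```text
blue changed px 323
grey changed px 0
bottle changed px 0
driver changed px 0
the job is handed in; nothing more can be done
```

The eight knobs are in the blue tray, the empty cup is back on the rack, and the job was handed in at about 25 s of the 54 s limit. `close_job()` gives no verdict, so what follows is what my own checks showed.

- **One setback:** my first pour attempt, leaning the cup towards the robot, stopped at about 39° because wrist joint 5 was running towards its limit. No knobs fell. I backed off, turned the cup half round and poured away from the robot in stages up to 70°.
- **Knobs:** before putting the cup back I swung it aside and counted eight knobs in the tray from the top camera, all about 21 mm high at the top. In the side pictures I could make out only about seven. The wrist load dropped by roughly 1 N, against 0.94 N expected for eight knobs.
- **Cup:** it is back within about 1–2 mm of its starting place, slightly up the slope, at the same height across both cameras. By my fit the toe is a few mm from the lip, under the 12 mm limit. One angle reading from the first top picture was an outlier (9.9° against about 89° in the other three). I put that down to the rectangle fit, not to the cup being skewed.
- **Bystanders:** the grey tray, bottle and screwdriver showed no changed pixels compared with the first top picture. I did not re-measure the blue tray's position, but the pictures show it standing flat, and the arm stood clear with its gripper open.

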